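# Set out the condiment tubs on the serving rack

## Task

Move the four condiment tubs from the prep rack (grey and white, with coloured tags) to the serving rack (wood and steel), one in the middle of each place, in the same order counted from the blue end: the tub next to the prep rack's blue end goes next to the serving rack's blue end, and so on along the row. Keep the tubs upright all the time, and leave all four standing flat and released.

Things in the scene. Friction and masses are not known exactly. Their poses are not given: they have to be found in the camera images.
- tub_red_mid (a point): Condiment tub with a red lid, 0.22 kg or so: an upright steel cylinder 54 mm in diameter; wall and lid rim straight and smooth up to 64 mm, then a low red dome with a small knob, 81 mm high over all. Loose. The point lies on its axis 36 mm above its underside; z runs up its axis. It is round, so its yaw does not matter. It starts in a place of the prep rack.
- tub_yellow_mid (a point): Condiment tub with a yellow lid, 0.22 kg or so: an upright steel cylinder 54 mm in diameter; wall and lid rim straight and smooth up to 64 mm, then a low yellow dome with a small knob, 81 mm high over all. Loose. The point lies on its axis 36 mm above its underside; z runs up its axis. It is round, so its yaw does not matter. It starts in a place of the prep rack.
- tub_green_mid (a point): Condiment tub with a green lid, 0.22 kg or so: an upright steel cylinder 54 mm in diameter; wall and lid rim straight and smooth up to 64 mm, then a low green dome with a small knob, 81 mm high over all. Loose. The point lies on its axis 36 mm above its underside; z runs up its axis. It is round, so its yaw does not matter. It starts in a place of the prep rack.
- tub_white_mid (a point): Condiment tub with a white lid, 0.22 kg or so: an upright steel cylinder 54 mm in diameter; wall and lid rim straight and smooth up to 64 mm, then a low white dome with a small knob, 81 mm high over all. Loose. The point lies on its axis 36 mm above its underside; z runs up its axis. It is round, so its yaw does not matter. It starts in a place of the prep rack.
- tag_red: Flat red tag 15 x 50 x 3 mm, fixed on the front ledge of the prep rack (grey base, white rails) before the place where the red-lidded tub starts; it stays there and shows the row's original order. Origin at the centre of its underside, 18 mm above the table. Its +y axis points along the row to the prep rack's blue end, its +x axis to the place's centre, 51 mm away; the place's floor is 10 mm above the table. Places are 78 mm apart.
- tag_yellow: Flat yellow tag 15 x 50 x 3 mm, fixed on the front ledge of the prep rack (grey base, white rails) before the place where the yellow-lidded tub starts; it stays there and shows the row's original order. Origin at the centre of its underside, 18 mm above the table. Its +y axis points along the row to the prep rack's blue end, its +x axis to the place's centre, 51 mm away; the place's floor is 10 mm above the table. Places are 78 mm apart.
- tag_green: Flat green tag 15 x 50 x 3 mm, fixed on the front ledge of the prep rack (grey base, white rails) before the place where the green-lidded tub starts; it stays there and shows the row's original order. Origin at the centre of its underside, 18 mm above the table. Its +y axis points along the row to the prep rack's blue end, its +x axis to the place's centre, 51 mm away; the place's floor is 10 mm above the table. Places are 78 mm apart.
- tag_white: Flat white tag 15 x 50 x 3 mm, fixed on the front ledge of the prep rack (grey base, white rails) before the place where the white-lidded tub starts; it stays there and shows the row's original order. Origin at the centre of its underside, 18 mm above the table. Its +y axis points along the row to the prep rack's blue end, its +x axis to the place's centre, 51 mm away; the place's floor is 10 mm above the table. Places are 78 mm apart.
- serving_rack: The empty serving rack, fixed: brown wooden base 318 mm (its y) by 82 mm (its x), with steel rails. Origin at the centre of its underside, on the table. Floor of the places 10 mm above it; four square places 72 mm wide in a row along y, centred at x = 0, y = +117, +39, -39 and -117 mm, parted by rails 6 mm wide that stand 8 mm above the floor. A tub stands in the middle of a place with its mid point 46 mm above the table.
- blue_block: Blue end block 82 x 26 x 34 mm, fixed against one end of the serving rack: its blue end. The other end has a like block of dark steel. Origin at the centre of its underside, at x = 0 and y = +172 or -172 mm in the serving rack's frame; axes parallel to the rack's. The prep rack has the same two blocks, its blue one always at the end on the robot's left (+y).
Things that resemble listed ones, but are neither listed nor needed, are in the scene too. Leave any orange or purple look-alike of the part that bears tub_green_mid alone.

How it is judged:
By the outcome, as a careful person would: the job done as asked, in the order asked, and still so for the second after the job is handed in, with the robot touching nothing.
It also fails if it takes over 83 s, if anything falls off the work surface, if the arm or the gripper's body presses on something with over 40 N, if the wrist force passes 120 N, or if a joint passes its speed limit or range.

## Robot

A 6-joint arm with a two-finger parallel gripper is mounted at the origin on the work surface. World frame = base frame: x ahead of the robot, y to its left, z up, the work surface at z = 0. Lengths are in m, angles in degrees, forces in N, time in s.
With the tool pointing down it reaches from about 0.35 to 0.95 m from the base axis. Payload 17.4 kg.
Tool frame: the origin (TCP) lies at the very end of the fingers, on their centre line; the grasp point (between the pads) lies 19 mm behind it; z points along the fingers, y is the direction in which the jaws open and shut (so a half turn about z gives the same grasp; the last joint's range is limited). The gripper opens to 93 mm and grips with 3 to 60 N. Pads are 15 mm wide; open, the fingers measure 128 mm over their backs; the gripper's body (75 mm by 188 mm) begins 65 mm behind the grasp point.
Start: joints at [65.844, 6.646, 82.598, -0, 90.757, -2.166], TCP at [0.253, 0.626, 0.219] pointing down, gripper open.
Joint ranges: [-162.19, 162.19], [-47.58, 125.68], [4.15, 143.07], [-65.23, 245.23], [0.69, 171.88], [-170.13, 170.13]. Speed limits (degrees/s): [108.29, 108.29, 127.2, 180, 180, 180].

## Interface

Orientations are given as a 3x3 rotation matrix whose columns are the frame's x, y, z axes.
In Python, from station import status, camera, finish_job, spot_in, outline_of, mark_of gives the robot as it stands. The module is installed in compiled form; this text tells all that it offers.
- The arm moves only by the shell command python3 -m pendant 'ROWS' [FORCE]. ROWS is a JSON object of lists of equal length, an entry for each row: "translation": the shift along the tool's x, y, z in cm, a list of three; "turn": the turn about the tool's z in degrees; "jaw": the opening, from -1 (shut) to 1 (fully open), so that 0 is half open. In form: {"translation": [[tx, ty, tz], ...], "turn": [turn, ...], "jaw": [jaw, ...]}. A call has exactly 8 rows; each row is the pose to reach, as a shift and turn from the pose commanded when the call began, along the tool's axes at that moment; what a row does not reach only later rows make up. A row lasts 1/10 s, in which the tool goes at most 50 mm and 8.59 degrees, less where a joint would pass 70% of its speed; a pose out of reach is approached as far as the arm can. A call with a gripper value outside its range is refused whole. The fingers move at their own pace and stop on an object; FORCE is the grip in N (left out, the last holds). Time passes only in rows, so rows that repeat a pose let the fingers close, or fill a call up. It gives the time, the measured TCP pose, the force and the opening at its end, in the units of the state.
- status.get_state(): the state, without advancing time (a new reading comes with each control period).
- camera(name): name is "scene" or "side" or "wrist"; returns a dict with "color" (384x512x3 uint8, red, green, blue), "fovy" (degrees; the focal length in pixels is half the picture's height over the tangent of half this angle, whatever the lens; pixels are square), "cx", "cy" (the principal point, pixels), "eye" and "orientation" of the camera in the world; the wrist camera has in their place "T_tool_cam" (4x4, takes a point from camera to tool coordinates, whose origin is the TCP and whose axes are the flange's). Camera axes: x right, y down, z forward; pixel columns grow to the right and rows downward; lengths in m; the calibration is good to about 2 mm. A picture is of the moment at which its call begins: read the wrist's pose just before it. There is no depth.
- finish_job(): hands the job in, once; it reports no verdict.
Trained networks look in a picture, given as the dict that the camera call returned (one of the last four; its "shot" number tells which), for a name from the list of things; names that differ only in an ending like _2 or _b are one class to them, and where a whole thing is asked for, a point or a joint stands for the part that bears it (a point fixed in the world has none). Each returns a list of dicts, best first, with "confidence" (0 to 1); they miss things now and then, are a little off and sometimes report something else, mostly with a low value. They report only what shows in the picture. A call takes as long as a camera call. They do not tell look-alikes from the thing itself.
- spot_in(picture, name): "position" ([x, y, z] in m, in world coordinates, good to about 4 mm: the middle of the surface that is visible of it).
- outline_of(picture, name): "region" (384x512 bool, what is visible of it).
- mark_of(picture, name): "position" ([x, y, z] in m, in world coordinates, good to about 4 mm: a listed point, or the origin of a listed thing).
The state is a dict: "time_s": time; "joint_positions": joint angles; "qd": joint speeds; "effort": joint torques, N m; "tool_pos": TCP position; "tcp_rot": TCP orientation; "contact_force": force on the tool from outside, world axes, zero at the start; "torque": the same for the moment, N m; "finger_gap": finger opening in m.
Only numpy, scipy, OpenCV 4.12 (cv2) and the standard library are available. Lean on these libraries where they do the work, as an engineer would, in place of code of your own. Each camera call takes 0.05 s, during which the arm holds its last target.

## Working session

There is one attempt and no reset: what is moved stays moved. The work goes in short steps, Python scripts to look and compute and a shell command to move; the robot and the scene stay as the last step left them, time stands still between calls to the robot, and variables do not carry over. Pictures are saved under pics/ and viewed, and the job is handed in when it is done.

```bash
mkdir -p pics; cat > h.py <<'E'
import numpy as np, cv2
from station import status, camera, spot_in, outline_of, mark_of
def save(p,n): cv2.imwrite('pics/'+n+'.png', cv2.cvtColor(p['color'],cv2.COLOR_RGB2BGR))
E
python3 - <<'E'
from h import *
s=status.get_state(); print(s['time_s'],s['tool_pos'],np.round(s['tcp_rot'],3),s['finger_gap'])
for c in ['scene','side']:
    p=camera(c); save(p,c+'0'); print(c,p['fovy'],p['cx'],p['cy'],p['eye'],np.round(p['orientation'],3))
    for n in ['tub_red_mid','tub_yellow_mid','tub_green_mid','tub_white_mid','tag_red','tag_yellow','tag_green','tag_white','serving_rack','blue_block']:
        print(n,[(np.round(d['position'],3).tolist(),round(d['confidence'],2)) for d in mark_of(p,n)])
E
```

```text
0.0 [0.2526653  0.62570548 0.21791693] [[-0.927  0.374 -0.   ]
 [ 0.374  0.927 -0.001]
 [ 0.    -0.001 -1.   ]] 0.09307705201215478
scene 45.86434363003063 264.07000852969657 191.22718455449996 [ 1.06413444 -0.06705711  0.72747351] [[ 0.038  0.757 -0.653]
 [ 0.999 -0.019  0.036]
 [ 0.015 -0.654 -0.757]]
tub_red_mid [([0.472, 0.098, 0.046], 0.76)]
tub_yellow_mid [([0.453, -0.055, 0.047], 0.82)]
tub_green_mid [([0.332, 0.194, 0.037], 0.93), ([0.319, -0.251, 0.037], 0.91), ([0.462, 0.023, 0.049], 0.83), ([0.441, -0.133, 0.044], 0.44)]
tub_white_mid [([0.441, -0.134, 0.046], 0.79)]
tag_red []
tag_yellow []
tag_green []
tag_white [([0.387, -0.124, 0.021], 0.43)]
serving_rack [([0.643, -0.014, -0.003], 0.86)]
blue_block [([0.616, 0.16, -0.002], 0.83)]
side 43.34989323794899 251.11396805241236 194.58142374613342 [ 0.02960287 -0.59921259  0.62672132] [[ 0.787 -0.38   0.486]
 [-0.617 -0.504  0.605]
 [ 0.015 -0.776 -0.631]]
tub_red_mid [([0.47, 0.097, 0.046], 0.69)]
tub_yellow_mid [([0.458, -0.054, 0.046], 0.58)]
tub_green_mid [([0.464, 0.026, 0.042], 0.73), ([0.311, -0.25, 0.033], 0.71), ([0.334, 0.195, 0.037], 0.56)]
tub_white_mid [([0.435, -0.135, 0.045], 0.85)]
tag_red [([0.423, 0.107, 0.021], 0.54)]
tag_yellow [([0.401, -0.045, 0.017], 0.58)]
tag_green [([0.412, 0.035, 0.016], 0.51)]
tag_white [([0.386, -0.124, 0.018], 0.72)]
serving_rack [([0.648, -0.012, -0.002], 0.95), ([0.438, -0.132, 0.045], 0.71)]
blue_block [([0.616, 0.157, -0.003], 0.68)]
```

View pics/scene0.png

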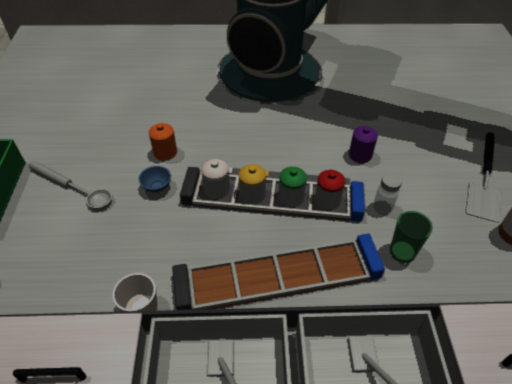

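View pics/side0.png

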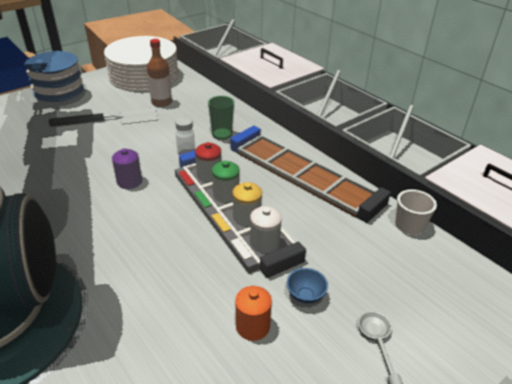

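```bash
cat >> h.py <<'E'
def ray(p,u,v):
    f=p['color'].shape[0]/2/np.tan(np.radians(p['fovy'])/2)
    if 'eye' in p: R,e=np.array(p['orientation']),np.array(p['eye'])
    else:
        s=p['state']; T=np.eye(4); T[:3,:3]=s['tcp_rot']; T[:3,3]=s['tool_pos']; T=T@np.array(p['T_tool_cam']); R,e=T[:3,:3],T[:3,3]
    return e,R@np.array([(u-p['cx'])/f,(v-p['cy'])/f,1]),R,f
def onz(p,u,v,z):
    e,d,_,_=ray(p,u,v); return e+d*(z-e[2])/d[2]
def proj(p,X):
    e,_,R,f=ray(p,0,0); c=(np.asarray(X)-e)@R; return np.stack([p['cx']+f*c[...,0]/c[...,2],p['cy']+f*c[...,1]/c[...,2]],-1)
def wrist():
    s=status.get_state(); p=camera('wrist'); p['state']=s; return p
def go(x,y,z,yaw):
    s=status.get_state(); R=np.array(s['tcp_rot']); d=R.T@(np.array([x,y,z])-s['tool_pos'])*100
    cur=np.degrees(np.arctan2(R[1,1],R[0,1])); t=-(yaw-cur); t=(t+180)%360-180
    print('t',s['time_s'],'pos',np.round(s['tool_pos'],4),'yaw',round(cur,2),'shift cm',np.round(d,2),'turn',round(t,2),'j',np.round(s['joint_positions'],1),'F',np.round(s['contact_force'],1),'gap',round(s['finger_gap'],4))
E
python3 - <<'E'
from h import *
p=wrist(); save(p,'wrist0'); print(p['fovy'],p['cx'],p['cy'],np.round(p['T_tool_cam'],3))
s=camera('side'); print('bottle',onz(s,160,104,0))
go(0.52,-0.02,0.40,0)
E
```

```text
69.17307367183604 259.4515064264845 191.85527380031237 [[ 0.    -0.959 -0.282  0.079]
 [ 1.     0.     0.001  0.   ]
 [-0.001 -0.282  0.959 -0.165]
 [ 0.     0.     0.     1.   ]]
bottle [0.5543159  0.44785679 0.        ]
t 1.2 pos [0.2528 0.6259 0.2186] yaw 68.01 shift cm [-48.96 -49.89 -18.14] turn 68.01 j [65.8  6.6 82.6  0.  90.8 -2.2] F [-0.2  0.2  0.1] gap 0.093
```

View pics/wrist0.png

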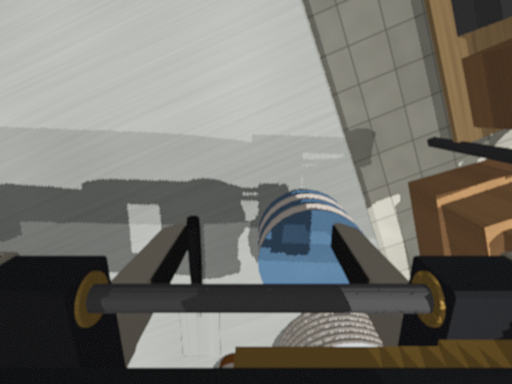

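```bash
python3 -m pendant '{"translation":[[0,0,-5],[0,0,-10],[-3,-3,-14],[-6,-6,-18],[-10,-10,-20],[-14,-14,-20],[-18,-18,-20],[-22,-22,-20]],"turn":[0,8,16,24,32,40,48,56],"jaw":[1,1,1,1,1,1,1,1]}' 30; python3 -c "
from h import *
go(.55,-.13,.42,0)"
```

```text
time_s: 2.0
tool_pos: [0.3577, 0.3777, 0.4184]
tcp_rot: [[-0.203, 0.979, 0.001], [0.979, 0.203, 0.001], [0.0, 0.001, -1.0]]
contact_force: [0.8, 0.0, -0.1]
finger_gap: 0.093
t 2.0 pos [0.3577 0.3777 0.4184] yaw 11.71 shift cm [-53.61   8.53  -0.18] turn 11.71 j [ 43.8 -11.6  81.8  -0.  109.7  32. ] F [ 0.8  0.  -0.1] gap 0.093
```

```bash
python3 -m pendant '{"translation":[[-5,1,0],[-10,2,0],[-15,3,0],[-20,4,0],[-25,5,0],[-30,6,0],[-35,7,0],[-40,8,0]],"turn":[4,8,11.7,11.7,11.7,11.7,11.7,11.7],"jaw":[1,1,1,1,1,1,1,1]}' ; python3 -c "
from h import *
go(.55,-.13,.42,0)"
```

```text
time_s: 2.8
tool_pos: [0.516, 0.01, 0.4182]
tcp_rot: [[-0.005, 1.0, 0.001], [1.0, 0.005, 0.0], [0.0, 0.001, -1.0]]
contact_force: [-0.6, -0.1, -0.3]
finger_gap: 0.0929
t 2.8 pos [0.516  0.01   0.4182] yaw 0.3 shift cm [-14.02   3.33  -0.18] turn 0.3 j [ -1.7 -12.1  82.3   0.  109.7  -2. ] F [-0.6 -0.1 -0.3] gap 0.0929
```

```bash
python3 -m pendant '{"translation":[[-5,1.2,0],[-10,2.4,0],[-14,3.3,0],[-14,3.3,0],[-14,3.3,0],[-14,3.3,0],[-14,3.3,0],[-14,3.3,0]],"turn":[0.3,0.3,0.3,0.3,0.3,0.3,0.3,0.3],"jaw":[1,1,1,1,1,1,1,1]}' ; python3 - <<'E'
from h import *
p=wrist(); save(p,'wrist1')
go(.55,-.13,.42,0)
N=['tub_red_mid','tub_yellow_mid','tub_green_mid','tub_white_mid','tag_red','tag_yellow','tag_green','tag_white','serving_rack','blue_block']
for n in N:
        print(n,[(np.round(d['position'],4).tolist(),round(d['confidence'],2)) for d in mark_of(p,n)])
E
```

```text
time_s: 3.6
tool_pos: [0.5494, -0.1267, 0.4182]
tcp_rot: [[-0.002, 1.0, 0.001], [1.0, 0.002, -0.0], [-0.0, 0.001, -1.0]]
contact_force: [0.2, -0.2, 0.7]
finger_gap: 0.0929
t 3.65 pos [ 0.5495 -0.1268  0.4182] yaw 0.08 shift cm [-0.32  0.05 -0.18] turn 0.08 j [-15.6  -6.2  77.1   0.  109.1 -15.7] F [0.1 1.  0. ] gap 0.0929
tub_red_mid [([0.4715, 0.0967, 0.0504], 0.92)]
tub_yellow_mid [([0.4573, -0.0507, 0.0504], 0.63)]
tub_green_mid [([0.4663, 0.0194, 0.0431], 0.72), ([0.3126, -0.2524, 0.0356], 0.56)]
tub_white_mid [([0.4379, -0.1301, 0.0472], 0.85)]
tag_red [([0.4239, 0.1095, 0.0186], 0.72)]
tag_yellow [([0.4018, -0.0445, 0.0172], 0.55)]
tag_green [([0.4084, 0.0278, 0.0208], 0.69)]
tag_white [([0.3875, -0.1257, 0.0181], 0.49)]
serving_rack [([0.6444, -0.0087, 0.0041], 0.76)]
blue_block []
```

View pics/wrist1.png

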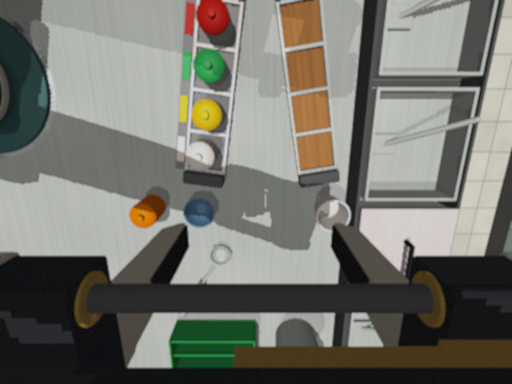

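```bash
python3 -m pendant '{"translation":[[5,0,0],[10,0,0],[10,0,0],[10,0,0],[10,0,0],[10,0,0],[10,0,0],[10,0,0]],"turn":[0,0,0,0,0,0,0,0],"jaw":[1,1,1,1,1,1,1,1]}' ; python3 - <<'E'
from h import *
import pickle
p=wrist(); save(p,'wrist2'); pickle.dump(p,open('w2.pkl','wb'))
s=camera('scene'); pickle.dump(s,open('s2.pkl','wb'));save(s,'scene2')
N=['tub_red_mid','tub_yellow_mid','tub_green_mid','tub_white_mid','tag_red','tag_yellow','tag_green','tag_white','serving_rack','blue_block']
for n in N:
        print(n,[(np.round(d['position'],4).tolist(),round(d['confidence'],2)) for d in mark_of(p,n)])
cv2.imwrite('pics/w2z.png',cv2.cvtColor(cv2.resize(p['color'][40:240,150:400],None,fx=3,fy=3,interpolation=cv2.INTER_CUBIC),cv2.COLOR_RGB2BGR))
E
```

```text
time_s: 4.95
tool_pos: [0.5495, -0.0283, 0.4178]
tcp_rot: [[0.001, 1.0, -0.0], [1.0, -0.001, -0.0], [-0.0, -0.0, -1.0]]
contact_force: [1.0, -0.9, -0.3]
finger_gap: 0.0934
tub_red_mid []
tub_yellow_mid [([0.4569, -0.0504, 0.0501], 0.7)]
tub_green_mid [([0.3316, 0.1866, 0.0371], 0.77), ([0.4651, 0.0215, 0.0423], 0.71)]
tub_white_mid [([0.4382, -0.1272, 0.0477], 0.71), ([0.3878, -0.1255, 0.0226], 0.27)]
tag_red [([0.4235, 0.1096, 0.018], 0.52)]
tag_yellow [([0.3997, -0.043, 0.0204], 0.5)]
tag_green [([0.4089, 0.0274, 0.0181], 0.56)]
tag_white [([0.3926, -0.1227, 0.0194], 0.47)]
serving_rack [([0.6432, -0.0137, 0.0013], 0.85)]
blue_block [([0.6165, 0.1588, 0.0008], 0.75)]
```

View pics/w2z.png

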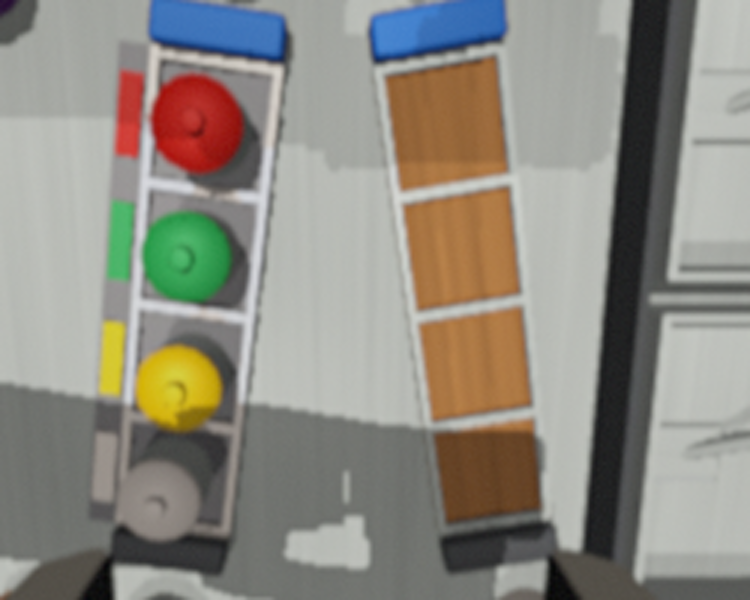

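```bash
cat > fit.py <<'E'
from h import *
import pickle
from scipy.optimize import minimize
w=pickle.load(open('w2.pkl','rb')); s=pickle.load(open('s2.pkl','rb'))
def sq(x,y,yaw,c,hx,hy,z):
    a=np.radians(yaw); R=np.array([[np.cos(a),-np.sin(a)],[np.sin(a),np.cos(a)]])
    P=np.array([[-hx,-hy],[hx,-hy],[hx,hy],[-hx,hy]])+c
    P=P@R.T+[x,y]; return np.c_[P,np.full(4,z)]
S=8
def mask(p,P):
    m=np.zeros((384*4,512*4),np.uint8)
    cv2.fillPoly(m,[np.round((proj(p,P)+.5)*4*16).astype(int)],255,shift=4); return m
def floor(p,x,y,yaw):
    M=np.zeros((384*4,512*4),np.uint8)
    for yy in (.117,.039,-.039,-.117):
        M|=mask(p,sq(x,y,yaw,[0,yy],.036,.036,.01))&mask(p,sq(x,y,yaw,[0,yy],.036,.036,.018))
    return cv2.resize(M,(512,384),interpolation=cv2.INTER_AREA)/255.
for nm,p in (('w',w),('s',s)):
    h=cv2.cvtColor(p['color'],cv2.COLOR_RGB2HSV)
    b=((h[...,0]<18)&(h[...,1]>90)&(h[...,2]>30)).astype(np.uint8)
    reg=cv2.resize((mask(p,sq(.644,-.012,9.6,[0,0],.05,.17,.01))),(512,384))>0
    b=b*reg
    cost=lambda v: np.abs(floor(p,v[0]/100,v[1]/100,v[2])-b).sum()/b.sum()
    r=minimize(cost,[64.4,-1.2,9.6],method='Nelder-Mead',options=dict(initial_simplex=[[64.4,-1.2,9.6],[65.2,-1.2,9.6],[64.4,-.4,9.6],[64.4,-1.2,11]],xatol=.005,fatol=1e-4))
    print(nm,r.x,r.fun,b.sum())
f=[(192,122),(182,259),(176,393),(157,506)]
for u,v in f: print('knob',np.round(onz(w,150+(u+.5)/3-.5,40+(v+.5)/3-.5,.091),4))
# tags by colour
h=cv2.cvtColor(w['color'],cv2.COLOR_RGB2HSV)
E
python3 fit.py
```

```text
w [64.37124311 -1.21889238  9.56181962] 0.08776904622635912 4626
s [64.15572856 -1.50944267  9.48263908] 0.08297974626871148 5343
knob [0.4743 0.0978 0.091 ]
knob [0.4651 0.0244 0.091 ]
knob [ 0.4576 -0.054   0.091 ]
knob [ 0.442  -0.1259  0.091 ]
```

```bash
python3 - <<'E'
from h import *
import pickle
s=pickle.load(open('s2.pkl','rb'))
cv2.imwrite('pics/s2z.png',cv2.cvtColor(cv2.resize(s['color'][140:320,165:400],None,fx=3.3,fy=3.3,interpolation=cv2.INTER_CUBIC),cv2.COLOR_RGB2BGR))
E
```

```text
(no output)
```

View pics/s2z.png

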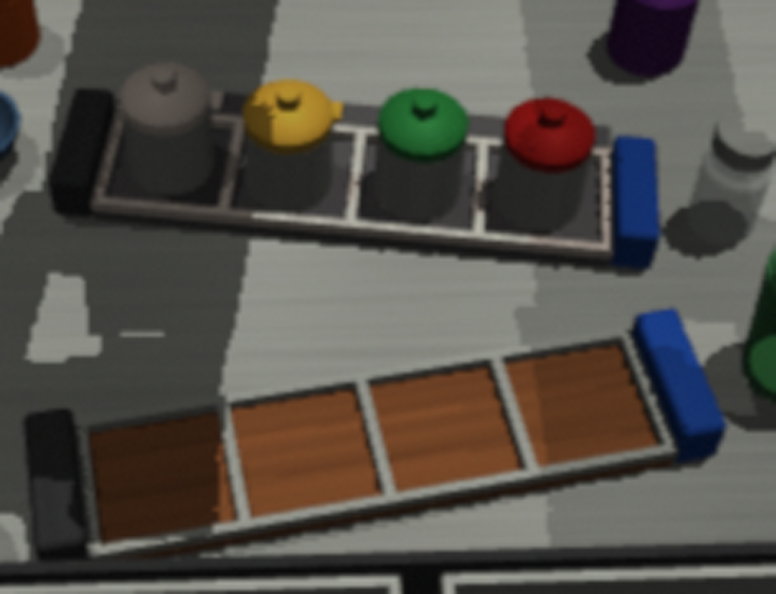

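```bash
python3 -c "
from h import *
go(.473,.0975,.16,-8.1)"
```

```text
t 5.55 pos [ 0.5495 -0.0276  0.4179] yaw 0.02 shift cm [12.51 -7.65 25.79] turn 8.12 j [ -5.5  -7.9  78.7   0.  109.2  -5.6] F [ 0.2 -0.3  0.1] gap 0.0931
```

```bash
python3 -m pendant '{"translation":[[2.1,-1.3,4.3],[4.2,-2.5,8.6],[6.3,-3.8,12.9],[8.4,-5.1,17.2],[10.5,-6.4,21.5],[12.5,-7.6,25.8],[12.5,-7.6,25.8],[12.5,-7.6,25.8]],"turn":[4,8.1,8.1,8.1,8.1,8.1,8.1,8.1],"jaw":[1,1,1,1,1,1,1,1]}' ; python3 - <<'E'
from h import *
go(.473,.0975,.16,-8.1)
p=wrist(); save(p,'wrist3')
import pickle; pickle.dump(p,open('w3.pkl','wb'))
E
```

```text
time_s: 6.35
tool_pos: [0.4735, 0.0974, 0.1604]
tcp_rot: [[0.14, 0.99, -0.0], [0.99, -0.14, -0.0], [-0.0, -0.0, -1.0]]
contact_force: [1.0, -0.5, 1.2]
finger_gap: 0.0928
t 6.35 pos [0.4735 0.0974 0.1604] yaw -8.03 shift cm [ 0.   -0.05  0.04] turn 0.07 j [  8.6 -16.7 109.8  -0.   86.9  16.6] F [ 1.  -0.5  1.2] gap 0.0928
```

View pics/wrist3.png

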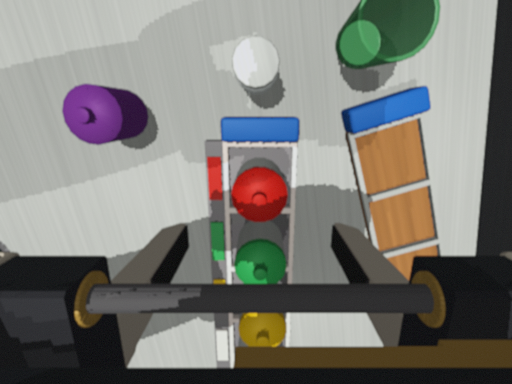

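```bash
cat >> h.py <<'E'
def lid(p,hue,lo=(0,0,0,0),smin=120,vmin=40,win=None,z=0.074):
    "circle rim seen from cam: fit lid rim: centroid of hull vs projected rim disk"
    h=cv2.cvtColor(p['color'],cv2.COLOR_RGB2HSV)
    d=np.abs((h[...,0].astype(int)-hue+90)%180-90)
    m=((d<8)&(h[...,1]>smin)&(h[...,2]>vmin)).astype(np.uint8)
    return m
E
python3 - <<'E'
from h import *
import pickle
p=pickle.load(open('w3.pkl','rb'))
s=p['state']; print('tcp px',proj(p,s['tool_pos']), 'tcp axis at z.074', proj(p,np.r_[s['tool_pos'][:2],.074]))
for z in (.091,):print('red',onz(p,259,199,z),'green',onz(p,260,271,z),'yellow',onz(p,263,334,z))
for hue,n in ((0,'red'),(62,'green'),(22,'yellow')):
    m=lid(p,hue); k,l,st,c=cv2.connectedComponentsWithStats(m)
    for i in range(1,k):
        if st[i,4]>300: print(n,st[i],c[i],onz(p,*c[i],.078))
cv2.imwrite('pics/w3z.png',cv2.cvtColor(cv2.resize(p['color'][120:300,160:360],None,fx=3.3,fy=3.3,interpolation=cv2.INTER_CUBIC),cv2.COLOR_RGB2BGR))
E
```

```text
tcp px [259.51310737 236.6065175 ] tcp axis at z.074 [259.46478183 196.88548131]
red [0.47354791 0.10078513 0.091     ] green [0.46437301 0.02889594 0.091     ] yellow [ 0.4571767  -0.04483363  0.091     ]
red [207 157  15  43 558] [214.43727599 177.71863799] [0.43548474 0.12253936 0.078     ]
red [ 231  167   57   55 2436] [259.07553366 194.06568144] [0.47369056 0.10140884 0.078     ]
green [ 337    0   61   67 1670] [360.78922156  44.23053892] [0.57206512 0.21441375 0.078     ]
green [211 222  13  38 434] [217.26497696 240.64976959] [0.42658015 0.06000695 0.078     ]
green [ 235  240   51   45 1878] [259.91373802 262.7428115 ] [0.46448458 0.03010874 0.078     ]
yellow [ 358  121   67   72 3271] [391.9205136  157.09599511] [0.59620478 0.1190574  0.078     ]
yellow [ 370  188   63   62 2663] [402.17161097 218.42546001] [0.6055007  0.05834278 0.078     ]
yellow [390 247  46  32 446] [409.5426009  259.88789238] [0.61295456 0.01244544 0.078     ]
yellow [ 73 271  35  57 935] [ 86.74010695 299.22994652] [0.27927786 0.01281238 0.078     ]
yellow [411 271  35  57 937] [431.96051227 299.03308431] [ 0.63667343 -0.03729098  0.078     ]
yellow [ 235  312  277   56 7732] [360.58471288 350.79591309] [ 0.56019357 -0.09491917  0.078     ]
```

View pics/w3z.png

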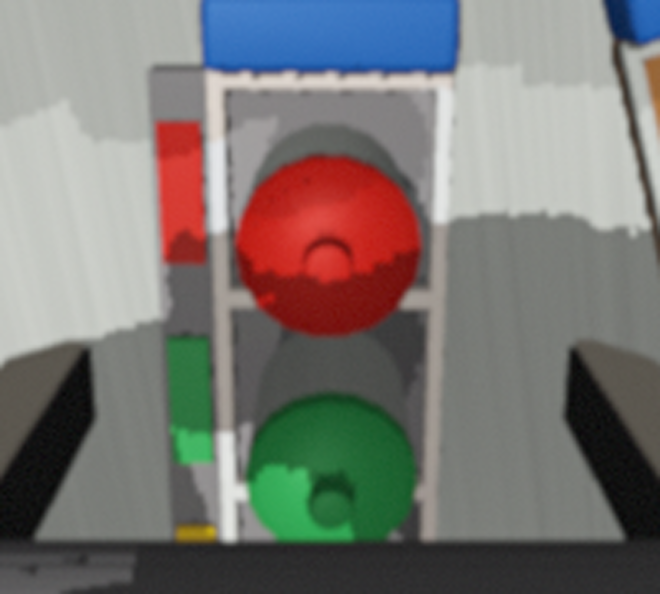

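```bash
python3 -m pendant '{"translation":[[0.25,0,4],[0.25,0,8],[0.25,0,11],[0.25,0,12.3],[0.25,0,12.3],[0.25,0,12.3],[0.25,0,12.3],[0.25,0,12.3]],"turn":[0,0,0,0,0,0,0,0],"jaw":[1,1,1,1,1,0.2,-0.2,-0.5]}' 30; python3 -m pendant '{"translation":[[0,0,0],[0,0,0],[0,0,0],[0,0,0],[0,0,0],[0,0,-3],[0,0,-7],[0,0,-10]],"turn":[0,0,0,0,0,0,0,0],"jaw":[-0.5,-0.5,-0.5,-0.5,-0.5,-0.5,-0.5,-0.5]}' ; python3 - <<'E'
from h import *
p=wrist(); save(p,'wrist4')
a=np.radians(9.53);C=np.array([.6428,-.0135])
for y in (.117,.039,-.039,-.117): print(np.round(C+y*np.array([-np.sin(a),np.cos(a)]),4))
t=C+.117*np.array([-np.sin(a),np.cos(a)]); go(*t,.16,9.5)
E
```

```text
time_s: 7.2
tool_pos: [0.4746, 0.0999, 0.0384]
tcp_rot: [[0.141, 0.99, 0.002], [0.99, -0.141, 0.0], [0.001, 0.002, -1.0]]
contact_force: [0.4, -0.6, -0.1]
finger_gap: 0.0738
time_s: 8.0
tool_pos: [0.4738, 0.0998, 0.1385]
tcp_rot: [[0.141, 0.99, 0.0], [0.99, -0.141, -0.0], [0.0, 0.0, -1.0]]
contact_force: [1.2, -0.3, -2.4]
finger_gap: 0.0534
[0.6234 0.1019]
[0.6363 0.025 ]
[ 0.6493 -0.052 ]
[ 0.6622 -0.1289]
t 8.05 pos [0.4754 0.1    0.1434] yaw -8.09 shift cm [ 2.27 14.64 -1.57] turn -17.59 j [  8.9 -16.2 111.   -0.   84.8  17. ] F [1.2 0.4 4.6] gap 0.0537
```

View pics/wrist4.png

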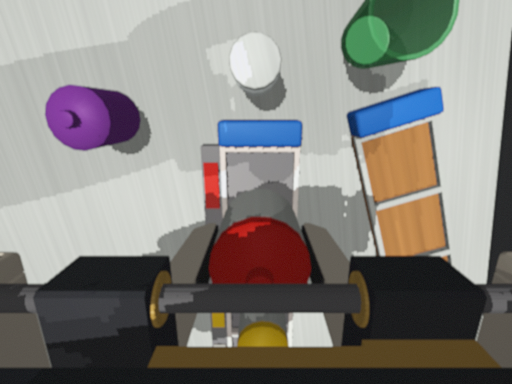

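```bash
python3 - <<'E'
from h import *
s=status.get_state(); 
p=wrist(); save(p,'wrist5')
i=cv2.cvtColor(cv2.resize(p['color'][200:320,190:340],None,fx=4,fy=4,interpolation=cv2.INTER_CUBIC),cv2.COLOR_RGB2BGR); cv2.imwrite('pics/w5z.png',i)
go(.6234,.1019,.16,9.5)
s=p['state'];z=s['tool_pos'][2]
for dz in (.053,.037,.0): print(dz,proj(p,s['tool_pos']+np.array([0,0,dz])), onz(p,260,277,z+dz)-s['tool_pos'])
E
```

```text
t 8.1 pos [0.4753 0.1    0.1409] yaw -8.09 shift cm [ 2.27 14.64 -1.83] turn -17.59 j [  8.9 -16.1 111.2  -0.   84.6  17. ] F [-0.1 -0.2 -2.5] gap 0.0537
0.053 [260.23891491 285.85188395] [0.0005499 0.004695  0.053    ]
0.037 [259.96887315 267.35196318] [-0.00078863 -0.00570465  0.037     ]
0.0 [259.52006188 236.60496722] [-0.003884   -0.02975384  0.        ]
```

View pics/w5z.png

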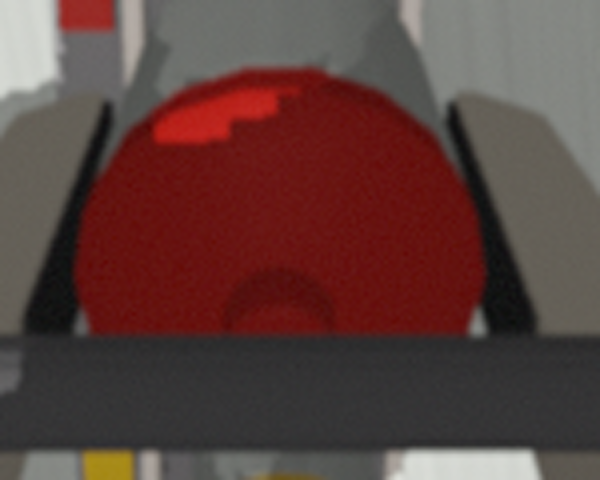

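```bash
python3 -m pendant '{"translation":[[0.4,2.5,-0.5],[0.9,6,-1],[1.5,9.5,-1.5],[2,12.5,-1.8],[2.3,14.2,-1.8],[2.3,14.6,-1.8],[2.3,14.6,-1.8],[2.3,14.6,-1.8]],"turn":[-4,-10,-15,-17.6,-17.6,-17.6,-17.6,-17.6],"jaw":[-0.5,-0.5,-0.5,-0.5,-0.5,-0.5,-0.5,-0.5]}' ; python3 - <<'E'
from h import *
go(.6234,.1019,.042,9.5)
p=camera('scene'); save(p,'scene5')
p=wrist(); save(p,'wrist6')
E
```

```text
time_s: 8.9
tool_pos: [0.6208, 0.102, 0.1543]
tcp_rot: [[-0.165, 0.986, -0.001], [0.986, 0.165, -0.0], [0.0, -0.001, -1.0]]
contact_force: [-0.4, 0.7, -2.1]
finger_gap: 0.0534
t 8.9 pos [0.6208 0.102  0.1543] yaw 9.51 shift cm [-0.05  0.27 11.23] turn 0.01 j [ 7.   2.4 93.1 -0.  84.6 -2.5] F [-0.4  0.7 -2.1] gap 0.0534
```

View pics/scene5.png

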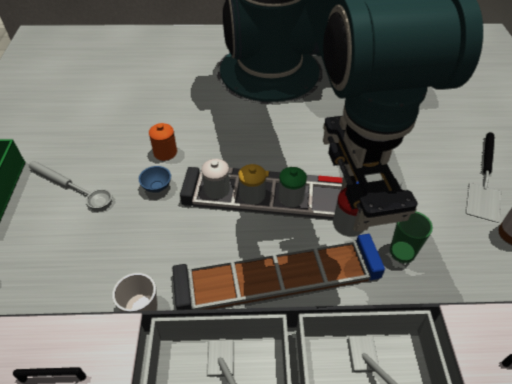

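View pics/wrist6.png

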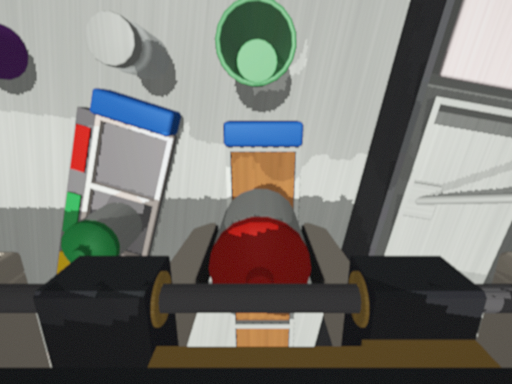

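```bash
python3 -m pendant '{"translation":[[0,0.2,3],[0,0.2,6],[0,0.2,8.5],[0,0.2,10],[0,0.2,10.6],[0,0.2,10.8],[0,0.2,10.8],[0,0.2,10.8]],"turn":[0,0,0,0,0,0,0,0],"jaw":[-0.5,-0.5,-0.5,-0.5,-0.5,-0.5,-0.5,-0.5]}' ; python3 - <<'E'
from h import *
p=camera('side'); save(p,'side6')
i=cv2.cvtColor(cv2.resize(p['color'][100:240,180:420],None,fx=3.3,fy=3.3,interpolation=cv2.INTER_CUBIC),cv2.COLOR_RGB2BGR); cv2.imwrite('pics/side6z.png',i)
go(.6234,.1019,.042,9.5)
E
```

```text
time_s: 9.8
tool_pos: [0.6241, 0.1024, 0.0482]
tcp_rot: [[-0.165, 0.986, 0.002], [0.986, 0.165, 0.0], [-0.0, 0.002, -1.0]]
contact_force: [-0.1, -0.4, -2.2]
finger_gap: 0.0537
t 9.85 pos [0.6241 0.1024 0.048 ] yaw 9.51 shift cm [-0.04 -0.08  0.6 ] turn 0.01 j [ 7.   6.9 98.5 -0.  74.5 -2.5] F [ 0.6  0.2 -0.7] gap 0.0535
```

View pics/side6z.png

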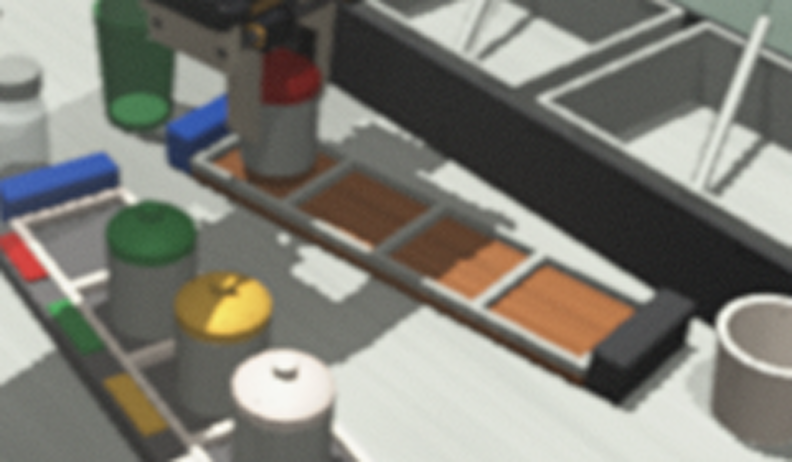

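```bash
python3 -m pendant '{"translation":[[0,0,0.3],[0,0,0.5],[0,0,0.7],[0,0,0.7],[0,0,0.7],[0,0,0.7],[0,0,0.7],[0,0,0.7]],"turn":[0,0,0,0,0,0,0,0],"jaw":[-0.5,-0.5,-0.5,-0.5,-0.5,-0.5,-0.5,-0.5]}'
```

```text
time_s: 10.65
tool_pos: [0.6236, 0.1023, 0.0399]
tcp_rot: [[-0.165, 0.986, 0.0], [0.986, 0.165, -0.0], [-0.0, 0.0, -1.0]]
contact_force: [0.0, -0.4, -1.8]
finger_gap: 0.0535
```

```bash
python3 -m pendant '{"translation":[[0,0,0.1],[0,0,0.2],[0,0,0.3],[0,0,0.3],[0,0,0.3],[0,0,0.3],[0,0,0.3],[0,0,0.3]],"turn":[0,0,0,0,0,0,0,0],"jaw":[-0.5,-0.5,-0.5,-0.5,-0.5,-0.5,-0.5,-0.5]}'
```

```text
time_s: 11.45
tool_pos: [0.6236, 0.1023, 0.0372]
tcp_rot: [[-0.165, 0.986, 0.0], [0.986, 0.165, 0.0], [-0.0, 0.0, -1.0]]
contact_force: [-4.1, -0.2, 5.2]
finger_gap: 0.0532
```

```bash
python3 -m pendant '{"translation":[[0,0,0],[0,0,0],[0,0,0],[0,0,0],[0,0,0],[0,0,-4],[0,0,-8],[0,0,-12]],"turn":[0,0,0,0,0,0,0,0],"jaw":[0,0.4,0.7,1,1,1,1,1]}'; python3 - <<'E'
from h import *
import pickle
p=wrist(); save(p,'wrist7')
pickle.dump(p,open('w7.pkl','wb'))
cv2.imwrite('pics/w7z.png',cv2.cvtColor(cv2.resize(p['color'][100:300,160:360],None,fx=3,fy=3,interpolation=cv2.INTER_CUBIC),cv2.COLOR_RGB2BGR))
s=p['state']; print(s['tool_pos'])
E
```

```text
time_s: 12.25
tool_pos: [0.6233, 0.1023, 0.1582]
tcp_rot: [[-0.165, 0.986, -0.0], [0.986, 0.165, -0.0], [0.0, -0.0, -1.0]]
contact_force: [0.5, 0.4, 0.4]
finger_gap: 0.093
[0.62334457 0.10234324 0.1581517 ]
```

View pics/w7z.png

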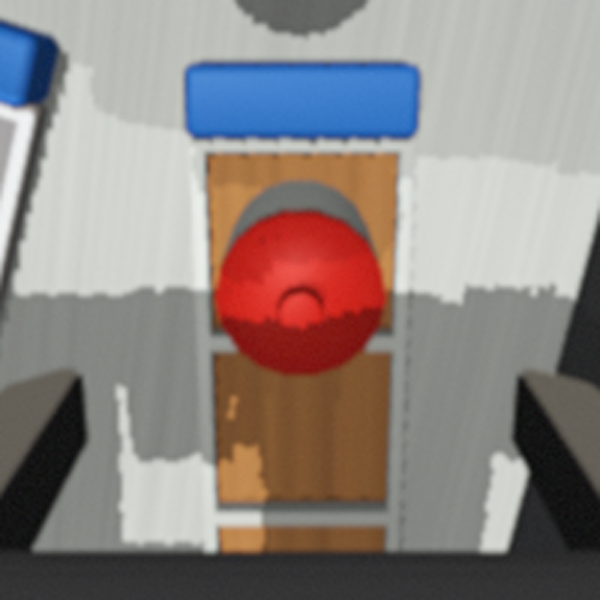

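```bash
python3 - <<'E'
from h import *
import pickle
p=pickle.load(open('w7.pkl','rb'))
q=lambda u,v,z: onz(p,160+(u+.5)/3-.5,100+(v+.5)/3-.5,z)[:2]
k=q(300,308,.091); d1=q(302,344,.018); d2=q(302,516,.018); l=q(197,230,.018); r=q(405,230,.018)
a=np.radians(9.53); ey=np.array([-np.sin(a),np.cos(a)]); ex=np.array([np.cos(a),np.sin(a)])
print('knob',k, 'along',k@ey,'d1',d1@ey,'d2',d2@ey,'-> place centre along', d1@ey+.039, d2@ey+.117, 'pitch',d1@ey-d2@ey)
print('across knob',k@ex,'rails',l@ex,r@ex,(l@ex+r@ex)/2)
b=q(302,62,.034);b2=q(302,140,.034); print('blue block',b@ey,b2@ey,'-> centre', (b@ey+b2@ey)/2-.055)
print('rim-based', q(300,292,.078)@ey)
E
```

```text
knob [0.62345019 0.10337536] along -0.0012722261590382645 d1 -0.04050128324311646 d2 -0.11690281557374849 -> place centre along -0.0015012832431164566 9.718442625152035e-05 pitch 0.07640153233063203
across knob 0.6319612209730299 rails 0.5934105187814517 0.6714241909996483 0.6324173548905501
blue block 0.06674143251354452 0.04068415963559611 -> centre -0.001287203925429685
rim-based -0.0004277131441223128
```

```bash
python3 -c "
from h import *
go(.464,.0245,.16,-8.1)"
```

```text
t 12.3 pos [0.6254 0.1026 0.166 ] yaw 9.51 shift cm [ -5.03 -17.21   0.46] turn 17.61 j [ 7.   2.3 92.1  0.  85.2 -2.5] F [0.2 0.1 7.5] gap 0.093
```

```bash
python3 -m pendant '{"translation":[[-1,-3.5,0],[-2.2,-7.5,0],[-3.4,-11.5,0],[-4.4,-15,0],[-5,-17.1,0],[-5,-17.1,0],[-5,-17.1,0],[-5,-17.1,0]],"turn":[6,12,17.6,17.6,17.6,17.6,17.6,17.6],"jaw":[1,1,1,1,1,1,1,1]}'; python3 - <<'E'
from h import *
import pickle
p=wrist(); save(p,'wrist8')
pickle.dump(p,open('w8.pkl','wb'))
cv2.imwrite('pics/w8z.png',cv2.cvtColor(cv2.resize(p['color'][100:300,160:360],None,fx=3,fy=3,interpolation=cv2.INTER_CUBIC),cv2.COLOR_RGB2BGR))
go(.464,.0245,.0375,-8.1)
E
```

```text
time_s: 13.1
tool_pos: [0.4638, 0.025, 0.1568]
tcp_rot: [[0.141, 0.99, 0.0], [0.99, -0.141, 0.0], [0.0, 0.0, -1.0]]
contact_force: [-0.0, 0.7, 0.2]
finger_gap: 0.0931
t 13.15 pos [0.4637 0.0251 0.1567] yaw -8.07 shift cm [-0.05  0.04 11.92] turn 0.03 j [-1.000e-01 -1.930e+01  1.121e+02  0.000e+00  8.710e+01  8.000e+00] F [ 0.  -0.7 -0.4] gap 0.0929
```

View pics/w8z.png

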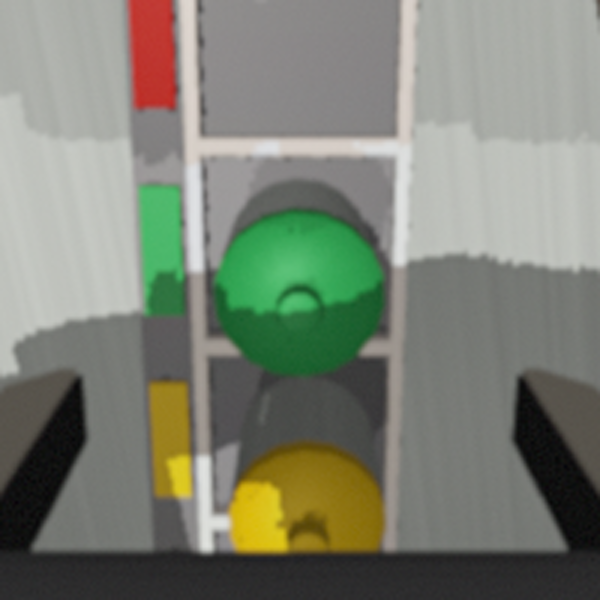

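```bash
python3 -m pendant '{"translation":[[0.1,0,4],[0.1,0,8],[0.1,0,11],[0.1,0,11.9],[0.1,0,11.9],[0.1,0,11.9],[0.1,0,11.9],[0.1,0,11.9]],"turn":[0,0,0,0,0,0,0,0],"jaw":[1,1,1,1,1,0.2,-0.2,-0.5]}' 30; python3 -m pendant '{"translation":[[0,0,0],[0,0,0],[0,0,0],[0,0,0],[0,0,0],[0,0,-3],[0,0,-7],[0,0,-11]],"turn":[0,0,0,0,0,0,0,0],"jaw":[-0.5,-0.5,-0.5,-0.5,-0.5,-0.5,-0.5,-0.5]}' ; python3 - <<'E'
from h import *
go(.6363,.0250,.16,9.5)
p=camera('side'); save(p,'side9')
E
```

```text
time_s: 13.95
tool_pos: [0.464, 0.0258, 0.0391]
tcp_rot: [[0.141, 0.99, 0.002], [0.99, -0.141, -0.0], [0.0, 0.002, -1.0]]
contact_force: [0.3, 0.0, -0.1]
finger_gap: 0.0734
time_s: 14.75
tool_pos: [0.4627, 0.0257, 0.1486]
tcp_rot: [[0.141, 0.99, -0.002], [0.99, -0.141, 0.0], [-0.0, -0.002, -1.0]]
contact_force: [1.0, -0.3, -1.6]
finger_gap: 0.0535
t 14.75 pos [0.4627 0.0257 0.1486] yaw -8.09 shift cm [ 2.37 17.19 -1.17] turn -17.59 j [  0.  -19.1 112.8   0.   86.4   8.1] F [ 1.  -0.3 -1.6] gap 0.0535
```

View pics/side9.png

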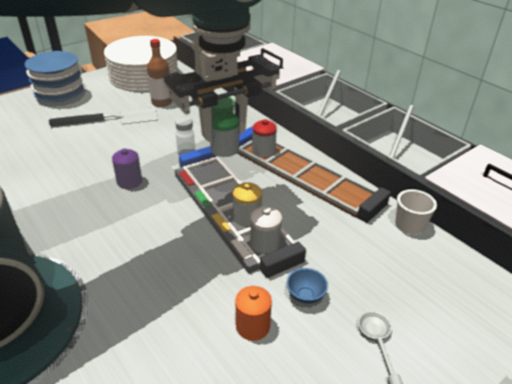

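```bash
python3 -m pendant '{"translation":[[0.4,3,-0.5],[1,7,-1],[1.6,11,-1],[2,14.5,-1],[2.4,16.6,-1],[2.4,17.1,-1],[2.4,17.1,-1],[2.4,17.1,-1]],"turn":[-6,-12,-17.6,-17.6,-17.6,-17.6,-17.6,-17.6],"jaw":[-0.5,-0.5,-0.5,-0.5,-0.5,-0.5,-0.5,-0.5]}'; python3 - <<'E'
from h import *
go(.6363,.0250,.040,9.5)
p=wrist();save(p,'wrist9')
go(.6363,.0250,.040,9.5)
E
```

```text
time_s: 15.6
tool_pos: [0.6352, 0.0254, 0.1576]
tcp_rot: [[-0.165, 0.986, -0.001], [0.986, 0.165, 0.0], [0.0, -0.001, -1.0]]
contact_force: [-0.7, 0.6, -2.3]
finger_gap: 0.0533
t 15.6 pos [0.6352 0.0254 0.1576] yaw 9.51 shift cm [-0.06  0.1  11.76] turn 0.01 j [-0.   3.1 92.   0.  84.9 -9.5] F [-0.7  0.6 -2.3] gap 0.0533
t 15.65 pos [0.6352 0.0255 0.1579] yaw 9.51 shift cm [-0.06  0.1  11.79] turn 0.01 j [-0.   3.1 92.   0.  84.9 -9.5] F [ 0.4  0.2 -1.4] gap 0.0533
```

View pics/wrist9.png

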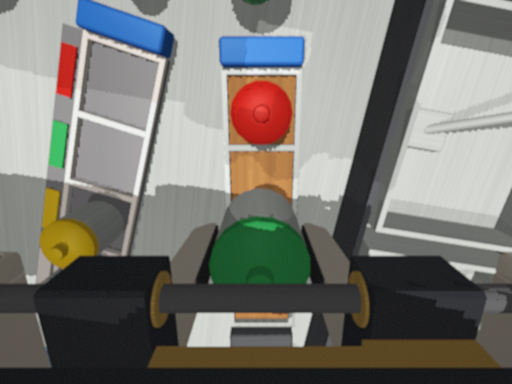

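```bash
python3 -m pendant '{"translation":[[-0.1,0.1,3],[-0.1,0.1,6],[-0.1,0.1,9],[-0.1,0.1,10.8],[-0.1,0.1,11.4],[-0.1,0.1,11.7],[-0.1,0.1,11.9],[-0.1,0.1,11.9]],"turn":[0,0,0,0,0,0,0,0],"jaw":[-0.5,-0.5,-0.5,-0.5,-0.5,-0.5,-0.5,-0.5]}'; python3 -m pendant '{"translation":[[0,0,0],[0,0,0],[0,0,0],[0,0,0.1],[0,0,0.1],[0,0,0.1],[0,0,0.1],[0,0,0.1]],"turn":[0,0,0,0,0,0,0,0],"jaw":[-0.5,-0.5,-0.5,-0.5,-0.5,-0.5,-0.5,-0.5]}'
```

```text
time_s: 16.45
tool_pos: [0.6377, 0.0246, 0.0399]
tcp_rot: [[-0.165, 0.986, 0.001], [0.986, 0.165, -0.0], [-0.0, 0.001, -1.0]]
contact_force: [-0.0, 0.5, -1.6]
finger_gap: 0.0533
time_s: 17.25
tool_pos: [0.6373, 0.0246, 0.0382]
tcp_rot: [[-0.165, 0.986, 0.0], [0.986, 0.165, -0.0], [-0.0, 0.0, -1.0]]
contact_force: [-2.6, -0.3, 5.3]
finger_gap: 0.0536
```

```bash
python3 -m pendant '{"translation":[[0,0,0],[0,0,0],[0,0,0],[0,0,0],[0,0,0],[0,0,-4],[0,0,-8],[0,0,-12]],"turn":[0,0,0,0,0,0,0,0],"jaw":[0,0.4,0.7,1,1,1,1,1]}'; python3 - <<'E'
from h import *
p=wrist(); save(p,'wrist10')
cv2.imwrite('pics/w10z.png',cv2.cvtColor(cv2.resize(p['color'][100:300,160:360],None,fx=3,fy=3,interpolation=cv2.INTER_CUBIC),cv2.COLOR_RGB2BGR))
print(p['state']['tool_pos'])
go(.4565,-.0530,.16,-8.1)
E
```

```text
time_s: 18.05
tool_pos: [0.6369, 0.0247, 0.1591]
tcp_rot: [[-0.165, 0.986, -0.001], [0.986, 0.165, -0.0], [0.0, -0.001, -1.0]]
contact_force: [0.6, -0.2, -0.1]
finger_gap: 0.093
[0.63687327 0.02465263 0.15910483]
t 18.1 pos [0.6389 0.0247 0.167 ] yaw 9.51 shift cm [ -4.65 -19.28   0.55] turn 17.61 j [-0.1  3.  91.3  0.  85.3 -9.6] F [0.6 0.1 7.4] gap 0.093
```

View pics/w10z.png

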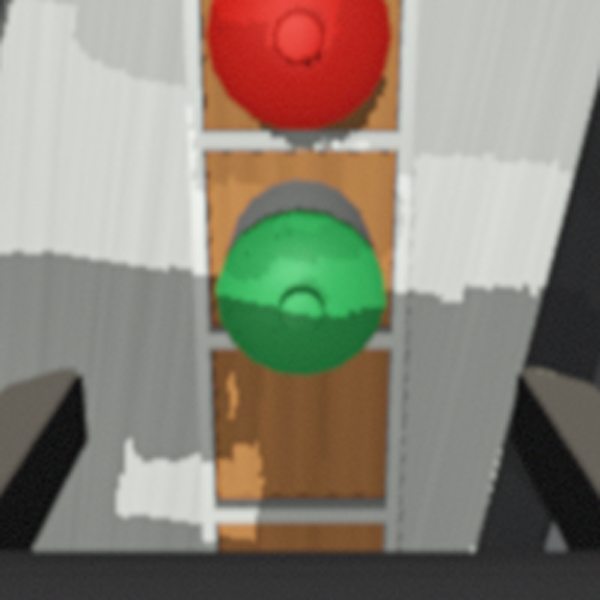

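```bash
python3 -m pendant '{"translation":[[-0.8,-3.5,0],[-1.8,-7.5,0],[-2.7,-11.5,0],[-3.6,-15.5,0],[-4.3,-18.3,0],[-4.5,-19.2,0],[-4.5,-19.2,0],[-4.5,-19.2,0]],"turn":[6,12,17.6,17.6,17.6,17.6,17.6,17.6],"jaw":[1,1,1,1,1,1,1,1]}'; python3 - <<'E'
from h import *
p=wrist(); save(p,'wrist11')
cv2.imwrite('pics/w11z.png',cv2.cvtColor(cv2.resize(p['color'][100:300,160:360],None,fx=3,fy=3,interpolation=cv2.INTER_CUBIC),cv2.COLOR_RGB2BGR))
go(.4545,-.052,.0375,-8.1)
E
```

```text
time_s: 18.9
tool_pos: [0.4559, -0.0513, 0.158]
tcp_rot: [[0.141, 0.99, 0.001], [0.99, -0.141, 0.0], [0.0, 0.001, -1.0]]
contact_force: [1.0, -0.4, -0.7]
finger_gap: 0.0929
t 18.95 pos [ 0.456  -0.0512  0.1578] yaw -8.07 shift cm [-0.1  -0.14 12.03] turn 0.03 j [ -9.6 -20.1 112.7   0.   87.4  -1.5] F [-0.6  0.6 -0.7] gap 0.0931
```

View pics/w11z.png

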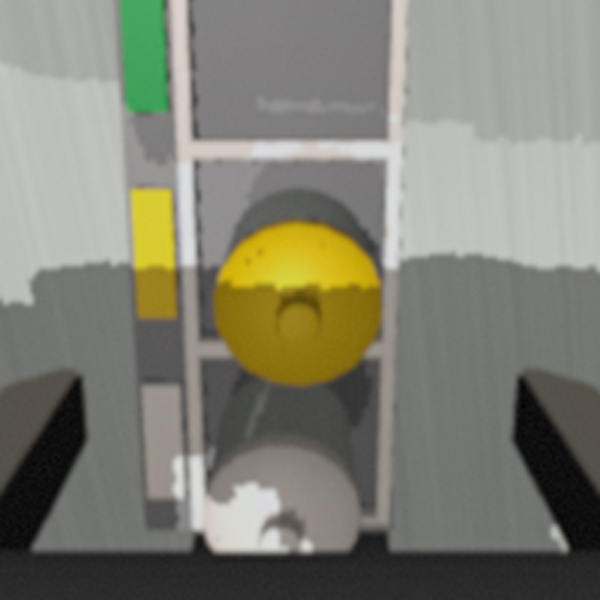

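```bash
python3 -m pendant '{"translation":[[-0.3,0,4],[-0.3,0,8],[-0.3,0,11],[-0.3,0,12],[-0.3,0,12],[-0.3,0,12],[-0.3,0,12],[-0.3,0,12]],"turn":[0,0,0,0,0,0,0,0],"jaw":[1,1,1,1,1,0.2,-0.2,-0.5]}' 30; python3 -m pendant '{"translation":[[0,0,0],[0,0,0],[0,0,0],[0,0,0],[0,0,0],[0,0,-3],[0,0,-7],[0,0,-11]],"turn":[0,0,0,0,0,0,0,0],"jaw":[-0.5,-0.5,-0.5,-0.5,-0.5,-0.5,-0.5,-0.5]}' ; python3 - <<'E'
from h import *
go(.6493,-.0520,.16,9.5)
E
```

```text
time_s: 19.75
tool_pos: [0.4555, -0.0545, 0.0392]
tcp_rot: [[0.141, 0.99, 0.002], [0.99, -0.141, -0.0], [-0.0, 0.002, -1.0]]
contact_force: [0.2, -0.5, -0.3]
finger_gap: 0.0733
time_s: 20.55
tool_pos: [0.4542, -0.0543, 0.1485]
tcp_rot: [[0.141, 0.99, -0.002], [0.99, -0.141, 0.0], [0.0, -0.002, -1.0]]
contact_force: [0.5, -0.2, -1.5]
finger_gap: 0.0535
t 20.55 pos [ 0.4542 -0.0543  0.1485] yaw -8.09 shift cm [ 2.98 19.28 -1.18] turn -17.59 j [-10.  -20.  113.4  -0.   86.6  -1.9] F [ 0.5 -0.2 -1.5] gap 0.0535
```

```bash
python3 -m pendant '{"translation":[[0.4,3,-0.5],[1.1,7,-1],[1.7,11,-1],[2.3,15,-1],[2.8,18,-1],[3,19.1,-1],[3,19.1,-1],[3,19.1,-1]],"turn":[-6,-12,-17.6,-17.6,-17.6,-17.6,-17.6,-17.6],"jaw":[-0.5,-0.5,-0.5,-0.5,-0.5,-0.5,-0.5,-0.5]}'; python3 - <<'E'
from h import *
p=wrist();save(p,'wrist12')
go(.6493,-.0520,.0375,9.5)
E
```

```text
time_s: 21.35
tool_pos: [0.6473, -0.0516, 0.1574]
tcp_rot: [[-0.165, 0.986, -0.001], [0.986, 0.165, 0.0], [0.0, -0.001, -1.0]]
contact_force: [-0.7, 0.5, -2.4]
finger_gap: 0.0536
t 21.4 pos [ 0.6472 -0.0517  0.1578] yaw 9.5 shift cm [-0.07  0.21 12.03] turn 0.0 j [ -6.8   4.8  90.3  -0.   85.  -16.3] F [ 0.4 -0.3 -2.1] gap 0.0537
```

View pics/wrist12.png

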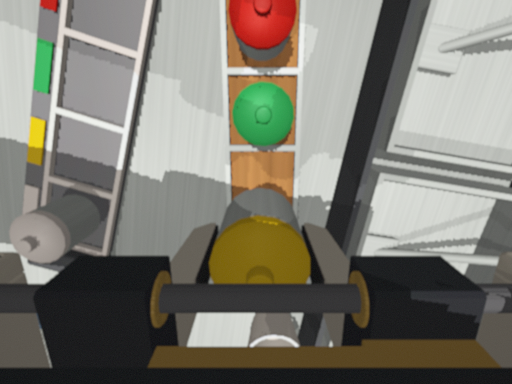

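```bash
python3 -m pendant '{"translation":[[-0.1,0.1,3],[-0.1,0.1,6],[-0.1,0.1,9],[-0.1,0.1,10.8],[-0.1,0.1,11.4],[-0.1,0.1,11.7],[-0.1,0.1,11.9],[-0.1,0.1,11.9]],"turn":[0,0,0,0,0,0,0,0],"jaw":[-0.5,-0.5,-0.5,-0.5,-0.5,-0.5,-0.5,-0.5]}'; python3 -m pendant '{"translation":[[0,0,0],[0,0,0],[0,0,0],[0,0,0.1],[0,0,0.1],[0,0,0.1],[0,0,0.1],[0,0,0.1]],"turn":[0,0,0,0,0,0,0,0],"jaw":[-0.5,-0.5,-0.5,-0.5,-0.5,-0.5,-0.5,-0.5]}'
```

```text
time_s: 22.2
tool_pos: [0.6497, -0.0525, 0.0399]
tcp_rot: [[-0.165, 0.986, 0.001], [0.986, 0.165, -0.0], [-0.0, 0.001, -1.0]]
contact_force: [0.4, -0.8, -1.7]
finger_gap: 0.0537
time_s: 23.0
tool_pos: [0.6495, -0.0524, 0.0382]
tcp_rot: [[-0.165, 0.986, 0.0], [0.986, 0.165, -0.0], [-0.0, 0.0, -1.0]]
contact_force: [-0.9, -0.2, 4.6]
finger_gap: 0.0537
```

```bash
python3 -m pendant '{"translation":[[0,0,0],[0,0,0],[0,0,0],[0,0,0],[0,0,0],[0,0,-4],[0,0,-8],[0,0,-12]],"turn":[0,0,0,0,0,0,0,0],"jaw":[0,0.4,0.7,1,1,1,1,1]}'; python3 - <<'E'
from h import *
p=wrist(); save(p,'wrist13')
cv2.imwrite('pics/w13z.png',cv2.cvtColor(cv2.resize(p['color'][100:300,160:360],None,fx=3,fy=3,interpolation=cv2.INTER_CUBIC),cv2.COLOR_RGB2BGR))
print(p['state']['tool_pos'])
go(.4445,-.130,.16,-8.1)
E
```

```text
time_s: 23.8
tool_pos: [0.649, -0.0524, 0.1591]
tcp_rot: [[-0.165, 0.986, -0.001], [0.986, 0.165, 0.0], [0.0, -0.001, -1.0]]
contact_force: [-0.6, -0.3, 0.6]
finger_gap: 0.0928
[ 0.64898751 -0.05240636  0.15909224]
t 23.85 pos [ 0.651  -0.0526  0.167 ] yaw 9.51 shift cm [ -4.22 -21.65   0.55] turn 17.61 j [ -6.9   4.7  89.5   0.   85.4 -16.4] F [0.8 0.4 6.4] gap 0.0931
```

View pics/w13z.png

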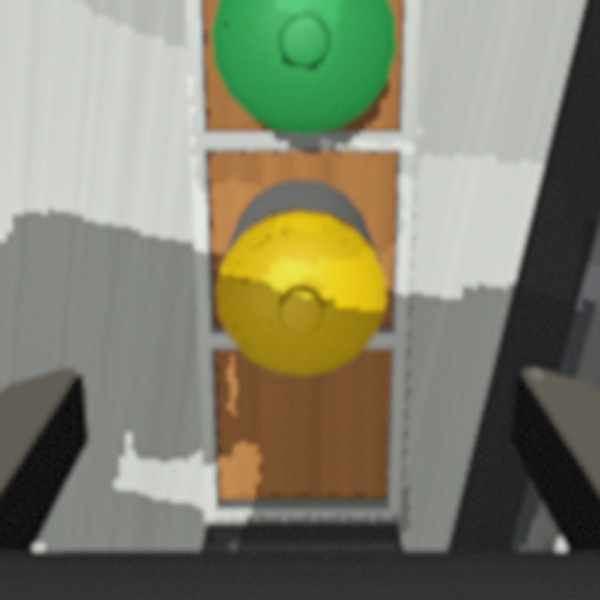

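```bash
python3 -m pendant '{"translation":[[-0.7,-3.5,0],[-1.5,-7.5,0],[-2.3,-12,0],[-3.2,-16.5,0],[-3.9,-20,0],[-4.2,-21.5,0],[-4.2,-21.5,0],[-4.2,-21.5,0]],"turn":[6,12,17.6,17.6,17.6,17.6,17.6,17.6],"jaw":[1,1,1,1,1,1,1,1]}'; python3 - <<'E'
from h import *
p=wrist(); save(p,'wrist14')
cv2.imwrite('pics/w14z.png',cv2.cvtColor(cv2.resize(p['color'][100:300,160:360],None,fx=3,fy=3,interpolation=cv2.INTER_CUBIC),cv2.COLOR_RGB2BGR))
go(.4445,-.130,.0375,-8.1)
E
```

```text
time_s: 24.65
tool_pos: [0.4446, -0.1294, 0.158]
tcp_rot: [[0.141, 0.99, 0.001], [0.99, -0.141, -0.0], [-0.0, 0.001, -1.0]]
contact_force: [-0.1, -0.2, 0.4]
finger_gap: 0.0932
t 24.7 pos [ 0.4448 -0.1292  0.1579] yaw -8.09 shift cm [-0.08 -0.03 12.04] turn 0.01 j [-19.4 -19.5 112.2   0.   87.3 -11.3] F [-0.1  0.1 -0.6] gap 0.0934
```

View pics/w14z.png

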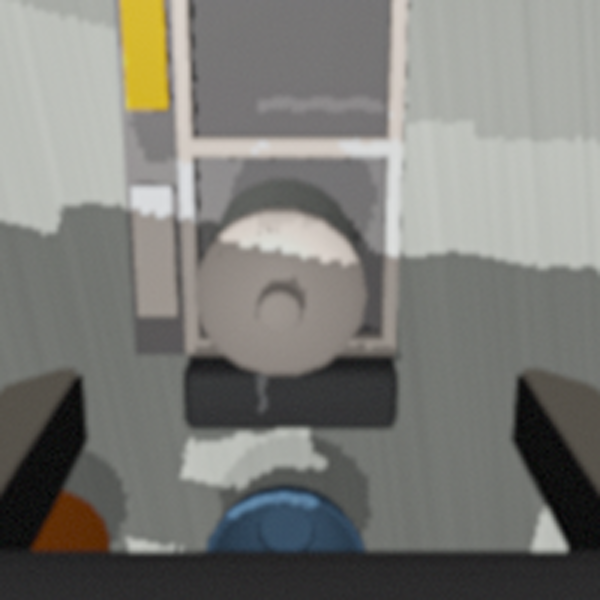

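```bash
python3 -m pendant '{"translation":[[0,-0.5,4],[0,-0.5,8],[0,-0.5,11],[0,-0.5,12],[0,-0.5,12],[0,-0.5,12],[0,-0.5,12],[0,-0.5,12]],"turn":[0,0,0,0,0,0,0,0],"jaw":[1,1,1,1,1,0.2,-0.2,-0.5]}' 30; python3 -m pendant '{"translation":[[0,0,0],[0,0,0],[0,0,0],[0,0,0],[0,0,0],[0,0,-3],[0,0,-7],[0,0,-11]],"turn":[0,0,0,0,0,0,0,0],"jaw":[-0.5,-0.5,-0.5,-0.5,-0.5,-0.5,-0.5,-0.5]}' ; python3 - <<'E'
from h import *
go(.6622,-.1289,.16,9.5)
E
```

```text
time_s: 25.5
tool_pos: [0.4399, -0.1289, 0.0392]
tcp_rot: [[0.141, 0.99, 0.002], [0.99, -0.141, -0.001], [-0.0, 0.002, -1.0]]
contact_force: [-0.8, -0.1, 0.5]
finger_gap: 0.0738
time_s: 26.3
tool_pos: [0.4387, -0.1285, 0.1485]
tcp_rot: [[0.141, 0.99, -0.001], [0.99, -0.141, 0.0], [0.0, -0.001, -1.0]]
contact_force: [1.1, 0.1, -3.0]
finger_gap: 0.0541
t 26.3 pos [ 0.4387 -0.1285  0.1485] yaw -8.09 shift cm [ 3.11 22.13 -1.18] turn -17.59 j [-19.5 -20.  113.5   0.   86.6 -11.4] F [ 1.1  0.1 -3. ] gap 0.0541
```

```bash
python3 -m pendant '{"translation":[[0.4,3,-0.5],[1,7,-1],[1.7,11.5,-1],[2.3,16,-1],[2.8,20,-1],[3.1,22,-1],[3.1,22,-1],[3.1,22,-1]],"turn":[-6,-12,-17.6,-17.6,-17.6,-17.6,-17.6,-17.6],"jaw":[-0.5,-0.5,-0.5,-0.5,-0.5,-0.5,-0.5,-0.5]}'; python3 - <<'E'
from h import *
p=wrist();save(p,'wrist15')
go(.6622,-.1289,.0375,9.5)
E
```

```text
time_s: 27.1
tool_pos: [0.6611, -0.1288, 0.1568]
tcp_rot: [[-0.165, 0.986, -0.002], [0.986, 0.165, 0.0], [0.001, -0.002, -1.0]]
contact_force: [0.1, -0.3, -2.1]
finger_gap: 0.0534
t 27.15 pos [ 0.6608 -0.1289  0.1572] yaw 9.51 shift cm [-0.03  0.15 11.97] turn 0.01 j [-13.2   7.7  87.1  -0.   85.2 -22.7] F [-0.3 -0.1 -2.6] gap 0.0537
```

View pics/wrist15.png

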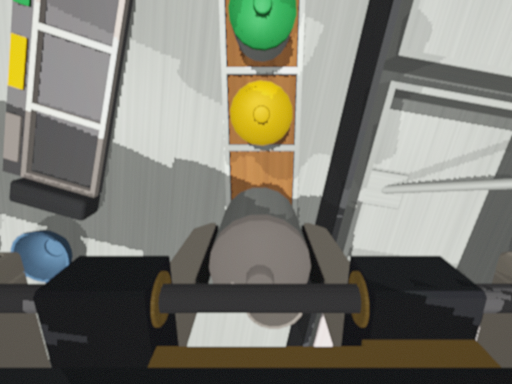

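```bash
python3 - <<'E'
from h import *
p=camera('scene'); save(p,'scene16')
print(onz(p,135,306,0), onz(p,135,280,.07),onz(p,157,287,.07))
q=camera('side'); print(onz(q,413,228,0),onz(q,416,200,.07),onz(q,397,200,.07))
E
```

```text
[ 0.69327222 -0.26565083  0.        ] [ 0.68277121 -0.25329345  0.07      ] [ 0.6966396  -0.21611152  0.07      ]
[ 0.69671211 -0.2640983   0.        ] [ 0.6878987  -0.25813419  0.07      ] [ 0.6601597  -0.23718408  0.07      ]
```

View pics/scene16.png

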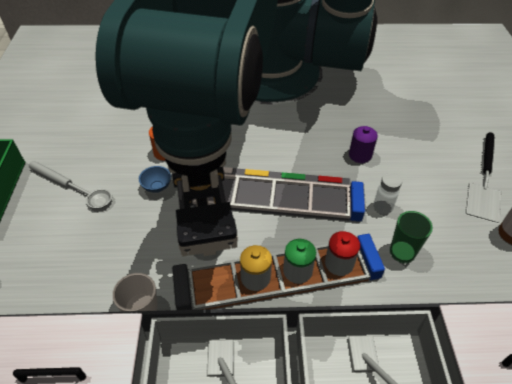

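Cup spans y < -0.215, so it is clear of the gripper. The three placed tubs stand in their places. Lowering white.

```bash
python3 -m pendant '{"translation":[[0,0.1,3],[0,0.1,6],[0,0.1,9],[0,0.1,10.8],[0,0.1,11.4],[0,0.1,11.7],[0,0.1,11.9],[0,0.1,11.9]],"turn":[0,0,0,0,0,0,0,0],"jaw":[-0.5,-0.5,-0.5,-0.5,-0.5,-0.5,-0.5,-0.5]}'; python3 -m pendant '{"translation":[[0,0,0],[0,0,0],[0,0,0],[0,0,0.1],[0,0,0.1],[0,0,0.1],[0,0,0.1],[0,0,0.1]],"turn":[0,0,0,0,0,0,0,0],"jaw":[-0.5,-0.5,-0.5,-0.5,-0.5,-0.5,-0.5,-0.5]}'
```

```text
time_s: 28.05
tool_pos: [0.6629, -0.1289, 0.04]
tcp_rot: [[-0.165, 0.986, 0.001], [0.986, 0.165, -0.0], [-0.001, 0.001, -1.0]]
contact_force: [0.8, 0.4, -2.7]
finger_gap: 0.0537
time_s: 28.85
tool_pos: [0.6625, -0.1288, 0.0382]
tcp_rot: [[-0.165, 0.986, 0.0], [0.986, 0.165, -0.0], [-0.0, 0.0, -1.0]]
contact_force: [-1.5, 0.8, 3.8]
finger_gap: 0.0532
```

Contact as with the others; release and lift, then pull back toward the base for a clear view.

```bash
python3 -m pendant '{"translation":[[0,0,0],[0,0,0],[0,0,0],[0,0,0],[0,0,0],[0,0,-4],[0,0,-8],[0,0,-12]],"turn":[0,0,0,0,0,0,0,0],"jaw":[0,0.4,0.7,1,1,1,1,1]}'; python3 -m pendant '{"translation":[[0,0,-5],[0,0,-10],[0,-4,-15],[1,-8,-20],[2,-10,-25],[3,-10,-26],[4,-10,-26],[4,-10,-26]],"turn":[0,0,0,0,0,0,0,0],"jaw":[1,1,1,1,1,1,1,1]}'; python3 - <<'E'
from h import *
import pickle
w=wrist(); save(w,'wrist17'); s=camera('scene'); save(s,'scene17'); q=camera('side'); save(q,'side17')
pickle.dump((w,s,q),open('end.pkl','wb'))
for n in ['tub_red_mid','tub_yellow_mid','tub_green_mid','tub_white_mid']:
  for nm,p in (('w',w),('s',s),('q',q)):
    print(n,nm,[(np.round(d['position'],4).tolist(),round(d['confidence'],2)) for d in mark_of(p,n) if d['confidence']>.4])
cv2.imwrite('pics/s17z.png',cv2.cvtColor(cv2.resize(s['color'][140:320,165:400],None,fx=3.3,fy=3.3,interpolation=cv2.INTER_CUBIC),cv2.COLOR_RGB2BGR))
E
```

```text
time_s: 29.65
tool_pos: [0.6621, -0.1287, 0.1592]
tcp_rot: [[-0.165, 0.986, -0.0], [0.986, 0.165, 0.0], [0.0, -0.0, -1.0]]
contact_force: [0.1, -0.9, -0.3]
finger_gap: 0.0929
time_s: 30.45
tool_pos: [0.557, -0.1051, 0.4188]
tcp_rot: [[-0.166, 0.986, 0.002], [0.986, 0.166, -0.0], [-0.001, 0.002, -1.0]]
contact_force: [0.9, -0.4, -0.1]
finger_gap: 0.0929
tub_red_mid w [([0.6216, 0.1, 0.053], 0.91)]
tub_red_mid s [([0.622, 0.1016, 0.0468], 0.78)]
tub_red_mid q [([0.6235, 0.1, 0.044], 0.59)]
tub_yellow_mid w [([0.649, -0.0524, 0.0528], 0.78)]
tub_yellow_mid s [([0.6513, -0.0547, 0.048], 0.82)]
tub_yellow_mid q [([0.6524, -0.0497, 0.0472], 0.83)]
tub_green_mid w [([0.3173, -0.2504, 0.0361], 0.61), ([0.6381, 0.0216, 0.0455], 0.59)]
tub_green_mid s [([0.6354, 0.0248, 0.0466], 0.88), ([0.3144, -0.2528, 0.0383], 0.69), ([0.3322, 0.1921, 0.0344], 0.6)]
tub_green_mid q [([0.6411, 0.0211, 0.0427], 0.98), ([0.3111, -0.2503, 0.0323], 0.63), ([0.3347, 0.1966, 0.0353], 0.56)]
tub_white_mid w [([0.6616, -0.1288, 0.048], 0.92)]
tub_white_mid s [([0.6654, -0.1325, 0.0461], 0.82)]
tub_white_mid q [([0.6607, -0.1326, 0.045], 0.73)]
```

View pics/s17z.png

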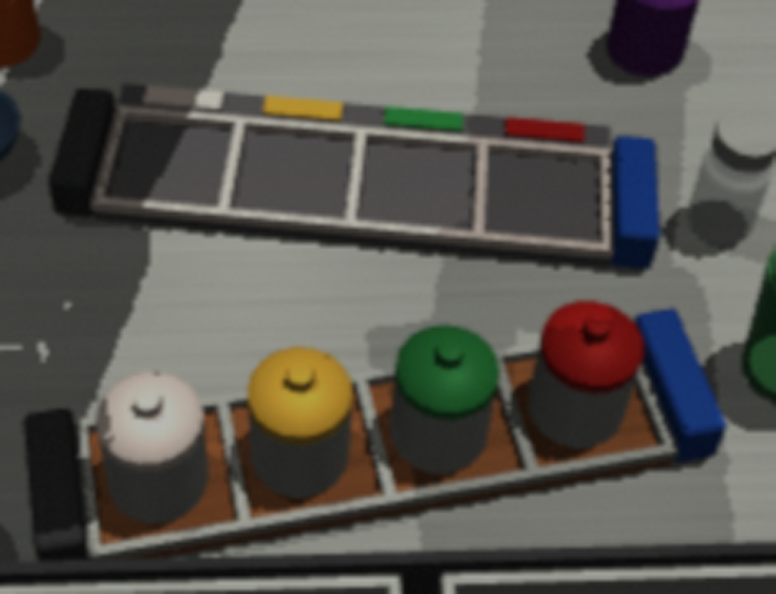

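View pics/wrist17.png

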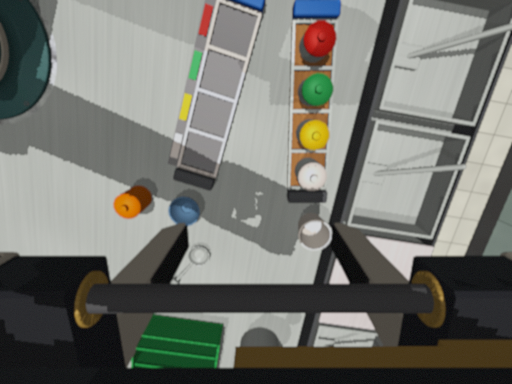

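View pics/side17.png

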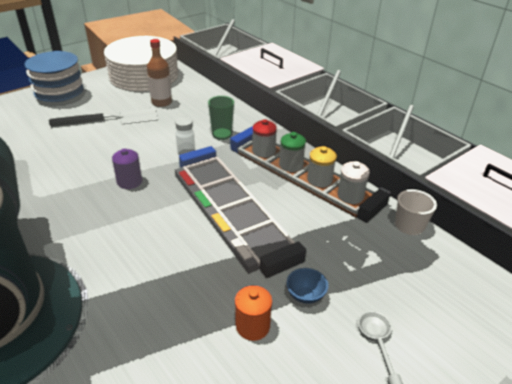

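```bash
python3 - <<'E'
from h import *
import pickle
w,s,q=pickle.load(open('end.pkl','rb'))
a=np.radians(9.48); R=np.array([[np.cos(a),np.sin(a)],[-np.sin(a),np.cos(a)]])
for (u,v),y in zip([(597,322),(449,350),(299,374),(147,401)],[117,39,-39,-117]):
    X=onz(s,165+(u+.5)/3.3-.5,140+(v+.5)/3.3-.5,.090)[:2]; print(np.round(R@(X-[.6416,-.0151])*1000-[0,y],1))
go(0,0,0,0)
from station import finish_job
print(finish_job())
E
```

```text
[-0.7 -1.2]
[ 1.3 -3.1]
[ 0.8 -3. ]
[ 1.8 -1.9]
t 31.2 pos [ 0.5572 -0.1059  0.4179] yaw 9.51 shift cm [ 19.65 -53.2   41.79] turn 9.51 j [-13.3  -5.8  76.8  -0.  109.  -22.8] F [0.6 0.  0.3] gap 0.0931
the job is handed in; nothing more can be done
None
```

I moved all four tubs, one at a time, to the serving rack and handed the job in at 31.2 s, well under the 83 s limit. Counted from the blue end, the order is red, green, yellow, white, matching the prep rack's tags.

- **Centring:** In the last scene picture, each tub stood upright and released, within about 2 mm of its place's middle across the row. Along the row they were within about 3 mm; green and yellow read about 3 mm off.
- **Disagreement:** The scene and wrist cameras put the serving rack 2–3 mm apart, so I aimed at the average of the two. The networks' final tub positions differed by up to about 5 mm between cameras. The close wrist views showed the first three tubs (red, green, yellow) centred after release; white I checked only in the final overview pictures.
- **Clearance:** At hand-in the gripper was open and well above the racks, touching nothing. The forces I read stayed below 10 N, and none of the other objects was moved.

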